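Go / no-go check of a flow-cell sensor port

ROBOT

A 6-joint arm with a two-finger parallel gripper is mounted at the origin on the work surface. World frame = base frame: x ahead of the robot, y to its left, z up, the work surface at z = 0. Lengths are in m, angles in rad, forces in N, time in s.
With the tool pointing down it reaches from about 0.25 to 0.775 m from the base axis. Payload 4 kg.
Tool frame: the origin (TCP) lies midway between the tips of the shut fingers; the grasp point (between the pads) lies 19 mm behind it; y points along the fingers, x is the direction in which the jaws open and shut, and the axes are right-handed (so a half turn about y gives the same grasp; the last joint's range is limited). The gripper opens to 94 mm and grips with 3 to 60 N. Pads are 16 mm wide; open, the fingers measure 119 mm over their backs; the gripper's body (75 mm by 177 mm) begins 78 mm behind the grasp point.
Start: joints at [1.066, 0.087, 1.371, -0, 1.684, -0.103], TCP at [0.215, 0.506, 0.206] pointing down, gripper open.
Joint ranges: [-3.1, 3.1], [-0.76, 2.03], [0.27, 2.55], [-1.08, 4.22], [0.17, 2.65], [-2.57, 2.57]. Speed limits (rad/s): [2.79, 2.79, 3.14, 3.14, 3.14, 3.14].

INTERFACE

Orientations are given as [roll, pitch, yaw] about the fixed x, y, z axes, in that order (R = Rz(yaw) Ry(pitch) Rx(roll)).
In Python, from bench import robot gives the robot as it stands.
- The arm moves only by the shell command python3 -m creep 'ROWS'. ROWS is JSON, a list of rows, each a list of 7 numbers: the shift along the tool's x, y, z in mm, then the turn, a rotation vector about the tool's x, y, z in degrees, then the closure in counts, from 0 (fully open) to 255 (shut). A call has 1 to 5 rows; each row is the pose to reach, as a shift and turn from the pose commanded when the call began, along the tool's axes at that moment; what a row does not reach only later rows make up. A row lasts 1/8 s, in which the tool goes at most 62.5 mm and 10.7 degrees, less where a joint would pass 70% of its speed; a pose out of reach is approached as far as the arm can. A call with a gripper value outside its range is refused whole. The fingers move at their own pace and stop on an object; the grip force is fixed at half the most. Time passes only in rows, so rows that repeat a pose let the fingers close. It gives the time, the measured TCP pose, the force and the opening at its end, in the units of the state.
- robot.get_obs(): the state, without advancing time (a new reading comes with each control period).
- robot.snapshot(name): name is "scene" or "top"; returns a dict with "color" (384x512x3 uint8, blue, green, red), "fx", "fy", "cx", "cy" (pixels), "k1" (the pictures are not rectified: a ray, as slopes to the right and down, at radius r is drawn at 1 + k1 r^2 times it, then the intrinsics apply), "world_from_camera" (4x4, takes a point from camera to world coordinates). Camera axes: x right, y down, z forward; pixel columns grow to the right and rows downward; lengths in m; the calibration is good to about 2 mm. A picture is of the moment at which its call begins. There is no depth.
- robot.close_job(): hands the job in, once; it reports no verdict.
Trained networks look in the newest picture that a camera, given by its name, has taken for a name from the list of things; names that differ only in an ending like _2 or _b are one class to them, and where a whole thing is asked for, a point or a joint stands for the part that bears it (a point fixed in the world has none). Each returns a list of dicts, best first, with "p" (0 to 1); they miss things now and then, are a little off and sometimes report something else, mostly with a low value. They report only what shows in the picture. A call takes as long as a camera call. They do not tell look-alikes from the thing itself.
- robot.spot_in(name, camera): "point" ([x, y, z] in m, in world coordinates, good to about 4 mm: the middle of the surface that is visible of it).
- robot.landmark_of(name, camera): "point" ([x, y, z] in m, in world coordinates, good to about 4 mm: a listed point, or the origin of a listed thing).
The state is a dict: "time": time; "joint_positions": joint angles; "qvel": joint speeds; "joint_torque": joint torques, N m; "tool_pos": TCP position; "ee_rot": TCP orientation; "wrist_force": force on the tool from outside, world axes, zero at the start; "wrist_torque": the same for the moment, N m; "width": finger opening in m.
Only numpy, scipy, OpenCV 4.12 (cv2) and the standard library are available. Lean on these libraries where they do the work, as an engineer would, in place of code of your own. Each camera call takes 0.05 s, during which the arm holds its last target.

TASK

Check the through bore of the white flow-cell block with the double-ended plug gauge that lies in the vee rests on one side of it: slide the go end (green ring) fully home into the bore, draw it out again, lay the gauge in the empty rests on the block's other side with its no-go end (red ring) facing the bore, and press the no-go end firmly and squarely against that mouth for a moment to show that it will not enter. Leave the gauge lying free in those rests with its no-go end at the bore, and do not shift the meter, slide box or beaker.

Things in the scene. Friction and masses are not known exactly. Their poses are not given: they have to be found in the camera images.
- fixture: fixed checking fixture, new place and yaw each time: aluminium base plate 100 x 360 x 10 mm, the white block in its middle, a pair of blue vee rests on either side. Origin on the bench (z = 0) under the block's centre; z up; y runs along the bore axis from the A side (where the gauge starts) to the B side. Bore axis at x = 0, 60 mm above the bench.
- flow_cell: white plastic sensor-port block under test, fixed on the fixture: 66 mm wide (x), 50 mm deep along y (fixture y -25 to +25), top 92 mm above the bench, short grey hose barbs on its sides. A 24 mm bore goes right through along y. Its origin and axes are the fixture's.
- mouth_a (a point): centre of the bore's mouth on the A side (fixture y = -25 mm), 60 mm above the bench; axes as the fixture, so +y points into the bore
- mouth_b (a point): centre of the bore's mouth on the B side (fixture y = +25 mm), 60 mm above the bench; axes as the fixture, so -y points into the bore
- rests_a (a point): on the bore axis, midway between the A-side rests (fixture y = -116 mm), where the gauge starts: two blue vee rests, 8 mm thick along y, centred 39 mm to either side of this point (fixture y -155 and -77), 90 degree vees open upward, 50 mm wide at most, tops 53 mm above the bench; between them a 70 mm gap for fingers, free down to the base plate. They hold the handle coaxial with the bore.
- rests_b (a point): the same on the B side (fixture y = +116 mm), empty at the start: two blue vee rests, 8 mm thick along y, centred 39 mm to either side of this point (fixture y +77 and +155), 90 degree vees open upward, 50 mm wide at most, tops 53 mm above the bench; between them a 70 mm gap for fingers, free down to the base plate. They hold the handle coaxial with the bore.
- gauge: loose double-ended plug gauge, 182 mm long, 0.2 to 0.4 kg. Blue handle 36 mm diameter, 140 mm long; origin on the axis mid-handle, near the centre of mass; y points to the go end. It starts in the A-side vees, y as the fixture's, go tip 2 to 14 mm short of mouth A, and slides when its rear end is pushed with a few newtons. Home: handle shoulder on the block, go tip 26 mm inside the bore.
- go_tip (a point): centre of the face of the go end (steel, 22 mm diameter, 26 mm long, beside the green ring), 96 mm from the gauge origin along gauge +y
- nogo_tip (a point): centre of the face of the no-go end (steel, 28 mm diameter, 16 mm long, beside the red ring), 86 mm from the gauge origin along gauge -y
- meter: bystander: loose black handheld meter 75 x 155 x 30 mm, origin under its centre
- slide_box: bystander: loose white specimen slide box 77 x 102 x 37 mm, origin under its centre
- beaker: bystander: loose clear plastic beaker, 70 mm across, 85 mm high, origin under its centre
Things that resemble listed ones, but are neither listed nor needed, are in the scene too. Of the things like the gauge, leave any that is brown or yellow; of the rest the smaller one is meant.

How it is judged:
By the outcome, as a careful person would: the job done as asked, in the order asked, and still so for the second after the job is handed in, with the robot touching nothing.
It also fails if it takes over 66 s, if anything falls off the work surface, if the arm or the gripper's body presses on something with over 40 N, if the wrist force passes 120 N, or if a joint passes its speed limit or range.

## Working session

There is one attempt and no reset: what is moved stays moved. The work goes in short steps, Python scripts to look and compute and a shell command to move; the robot and the scene stay as the last step left them, time stands still between calls to the robot, and variables do not carry over. Pictures are saved under pics/ and viewed, and the job is handed in when it is done.

```bash
ls; mkdir -p pics
python3 - <<'E'
from bench import robot
import cv2
o=robot.get_obs()
for k in o: print(k,o[k])
for n in("scene","top"):
    s=robot.snapshot(n); cv2.imwrite(f"pics/{n}0.png",s["color"])
    print(n,{k:s[k] for k in("fx","fy","cx","cy","k1")}); print(s["world_from_camera"])
    for t in("flow_cell","mouth_a","mouth_b","rests_a","rests_b","gauge","go_tip","nogo_tip","fixture","meter","slide_box","beaker"):
        print(t,[( [round(float(v),4) for v in d["point"]],round(d["p"],2)) for d in robot.landmark_of(t,n)])
print(robot.get_obs()["time"])
E
```

```text
pics
time 0.0
joint_positions [ 1.06592114e+00  8.79317568e-02  1.37225188e+00  2.04860825e-05
  1.68358336e+00 -1.03101982e-01]
qvel [ 0.00016984 -0.00186724 -0.00122205  0.00104713  0.00137804 -0.00036484]
joint_torque [-3.17904305e-04 -3.40186751e+01 -3.02425110e+01  7.20162713e-02
  3.30462470e-02 -1.71196853e-04]
tool_pos [0.21481087 0.50572256 0.20431808]
ee_rot [-1.57055229  0.0021607   1.16902566]
wrist_force [0.1815394  0.55329098 0.00605327]
wrist_torque [0.01976643 0.02057708 0.04736856]
width 0.09383030957794429
scene {'fx': 491.8220494578519, 'fy': 491.8220494578519, 'cx': 250.05421388139254, 'cy': 188.19361091242385, 'k1': -0.00981212275987064}
[[-0.13306838  0.84348434 -0.5204104   1.41295926]
 [ 0.99107219  0.11763609 -0.06275081  0.10404542]
 [ 0.00828972 -0.52411442 -0.85160751  1.48285329]
 [ 0.          0.          0.          1.        ]]
flow_cell [([0.5565, -0.0042, 0.0032], 0.79)]
mouth_a [([0.5493, -0.0262, 0.061], 0.91), ([0.5611, 0.0192, 0.0613], 0.73)]
mouth_b [([0.5493, -0.0262, 0.061], 0.91), ([0.5611, 0.0192, 0.0613], 0.73)]
rests_a [([0.5363, -0.1137, 
[... 1279 characters left out ...]
, 0.0611], 0.91), ([0.5357, -0.1155, 0.0612], 0.64)]
gauge [([0.3052, 0.1706, 0.0202], 0.89), ([0.7286, -0.2985, 0.0164], 0.74), ([0.3308, -0.1979, 0.0231], 0.66), ([0.5299, -0.1344, 0.0574], 0.56)]
go_tip [([0.55, -0.0399, 0.0585], 0.92), ([0.2561, 0.0494, 0.0274], 0.92), ([0.2059, -0.2383, 0.0232], 0.86), ([0.8195, -0.3364, 0.0209], 0.65)]
nogo_tip [([0.4356, -0.17, 0.0233], 0.88), ([0.5762, -0.4591, 0.0032], 0.66), ([0.5217, -0.2169, 0.059], 0.64), ([0.3458, 0.2812, 0.0248], 0.6)]
fixture [([0.5565, -0.001, -0.0026], 0.78)]
meter [([0.5755, -0.4555, -0.0012], 0.83)]
slide_box [([0.6009, 0.4035, -0.0031], 0.68), ([0.577, 0.1113, 0.0603], 0.41)]
beaker [([0.8061, -0.035, 0.0023], 0.84)]
1.3
```

View pics/scene0.png

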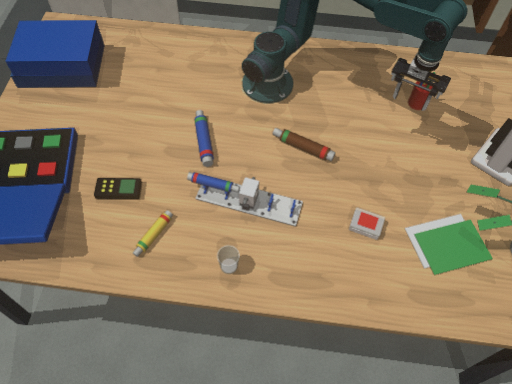

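View pics/top0.png

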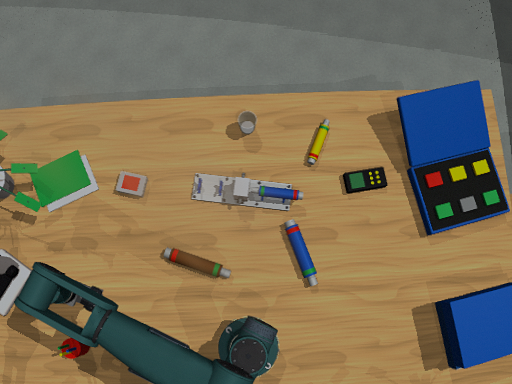

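The scene picture shows the fixture (195–302, 165–222 px) with the blue gauge in its left, A-side rests (190–235, 182). The larger blue look-alike is at (204,137), the brown one at (303,145) and the yellow one at (153,232). The networks agree with this. I'll rectify both views on the axis plane to refine the fixture pose.

```bash
cat > h.py <<'E'
import numpy as np, cv2
from bench import robot
def proj(s,P):
    P=np.asarray(P,float); T=np.linalg.inv(np.array(s["world_from_camera"]))
    p=P@T[:3,:3].T+T[:3,3]; u=p[...,0]/p[...,2]; v=p[...,1]/p[...,2]; f=1+s["k1"]*(u*u+v*v)
    return np.stack([s["fx"]*u*f+s["cx"],s["fy"]*v*f+s["cy"]],-1)
def rect(s,o,yaw,z,ys=(-200,200),xs=(-70,70),sc=1.9):
    # columns = fixture y, rows = fixture x (mm)
    Y,X=np.meshgrid(np.arange(ys[0],ys[1],1/sc),np.arange(xs[0],xs[1],1/sc))
    c,si=np.cos(yaw),np.sin(yaw); X=X/1000;Y=Y/1000
    P=np.stack([o[0]+c*X-si*Y,o[1]+si*X+c*Y,z+0*X],-1)
    m=proj(s,P).astype(np.float32)
    return cv2.remap(s["color"],m[...,0],m[...,1],cv2.INTER_CUBIC)
def grid(im,ys=(-200,200),xs=(-70,70),sc=1.9):
    for y in range(ys[0],ys[1],20): cv2.line(im,(int((y-ys[0])*sc),0),(int((y-ys[0])*sc),4),(0,0,255),1)
    for y in (-180,-25,25,180): cv2.line(im,(int((y-ys[0])*sc),0),(int((y-ys[0])*sc),im.shape[0]),(0,0,255),1)
    for x in (-50,0,50): cv2.line(im,(0,int((x-xs[0])*sc)),(im.shape[1],int((x-xs[0])*sc)),(0,255,0),1)
    return im
E
python3 - <<'E'
from h import *
pts=[(-25,.5509,-.0263),(25,.5637,.01925),(-116,.536,-.1146),(116,.5755,.1119),(0,.5575,-.002)]
A=[];b=[]
from scipy.optimize import least_squares
f=lambda p:np.ravel([[p[0]-np.sin(p[2])*y/1e3-x,p[1]+np.cos(p[2])*y/1e3-w] for y,x,w in pts])
r=least_squares(f,[.556,0,-.16]);print(r.x,np.round(r.fun*1e3,1))
o=r.x[:2];yaw=r.x[2]
a=[]
for n in("top","scene"):
    s=robot.snapshot(n); a.append(grid(rect(s,o,yaw,.010)))
cv2.imwrite("pics/r1.png",np.vstack(a))
E
```

```text
[ 0.55672    -0.00235    -0.17695155] [ 1.4 -0.7 -2.6  3.   0.3 -1.9  1.6 -0.1 -0.8 -0.4]
```

View pics/r1.png

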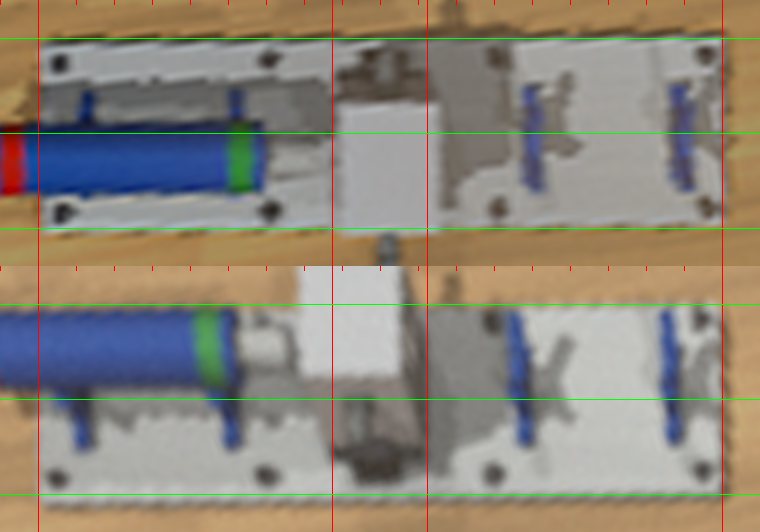

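Run:
```python
from h import *
o=[.5572,-.0011];yaw=-.170
a=[]
for n in("top","scene"):
    s=robot.snapshot(n); a.append(grid(rect(s,o,yaw,.010))); 
    a.append(grid(rect(s,o,yaw,.060,ys=(-240,160),xs=(-35,35)),ys=(-240,160),xs=(-35,35)))
cv2.imwrite("pics/r2.png",np.vstack(a)[:600*2])
im=np.vstack(a);print(im.shape); cv2.imwrite("pics/r2.png",cv2.resize(im,(570,600)))
cv2.imwrite("pics/r2.png",im[:600]) if im.shape[0]<=600 else cv2.imwrite("pics/r2.png",cv2.resize(im,(im.shape[1]*600//im.shape[0],600)))
```

```text
(798, 760, 3)
```

View pics/r2.png

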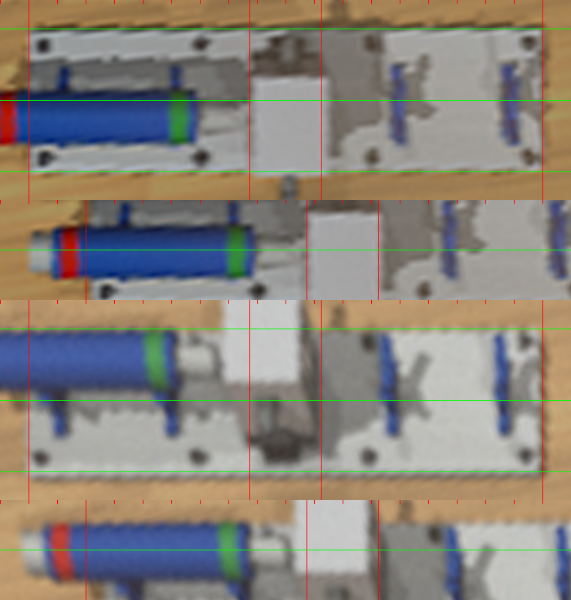

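```bash
python3 - <<'E'
from h import *
s=robot.snapshot("scene"); a=cv2.resize(s["color"][40:130,360:480],None,fx=5,fy=5,interpolation=cv2.INTER_CUBIC)
cv2.imwrite("pics/c1.png",a)
E
cat > go.py <<'E'
# shift/turn in tool axes from the present pose to fixture (x,y mm), TCP z mm
import sys
from h import *
from scipy.spatial.transform import Rotation as R
o=np.array([.5572,-.0011]);yaw=-.170
def rel(x,y,z):
    ob=robot.get_obs(); r=R.from_euler('xyz',ob["ee_rot"]); p=np.array(ob["tool_pos"])
    c,s=np.cos(yaw),np.sin(yaw); t=np.array([o[0]+(c*x-s*y)/1e3,o[1]+(s*x+c*y)/1e3,z/1e3])
    rt=R.from_euler('xyz',[-np.pi/2,0,yaw])
    d=p[:2]-o; f=np.array([c*d[0]+s*d[1],-s*d[0]+c*d[1],p[2]])*1e3
    w=np.array(ob["wrist_force"]); wf=[c*w[0]+s*w[1],-s*w[0]+c*w[1],w[2]]
    print("t",round(ob["time"],2),"fix",np.round(f,1),"F fix",np.round(wf,1),"T",np.round(ob["wrist_torque"],2),"w",round(ob["width"]*1e3,1),
     "\nshift",np.round(r.inv().apply(t-p)*1e3,1),"turn",np.round((r.inv()*rt).as_rotvec(degrees=True),2),"target",np.round(t,4))
if __name__=="__main__": rel(*map(float,sys.argv[1:4]))
E
python3 go.py 0 -136 220
```

```text
t 1.55 fix [-423.   442.1  205.5] F fix [-0.8  0.1 -0.2] T [-0.    0.03 -0.03] w 94.1 
shift [-465.5  -14.5 -544.5] turn [-1.000e-02  7.672e+01  1.000e-02] target [ 0.5342 -0.1351  0.22  ]
```

View pics/c1.png

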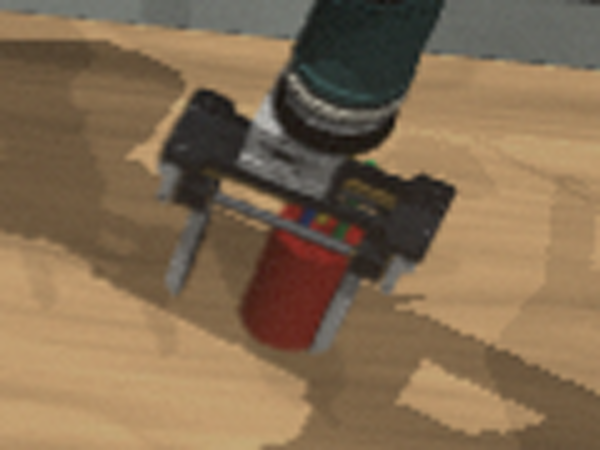

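```bash
python3 -m creep '[[0,-50,0,0,0,0,0],[-39,-60,-45,0,7,0,0],[-78,-60,-90,0,14,0,0],[-117,-60,-135,0,21,0,0],[-156,-60,-180,0,28,0,0]]'; python3 go.py 0 -136 220
```

```text
time: 2.17
tool_pos: [0.3202, 0.2906, 0.2657]
ee_rot: [-1.571, -0.001, 0.677]
wrist_force: [1.4, -0.0, 0.3]
width: 0.094
t 2.17 fix [-282.9  247.4  265.7] F fix [1.4 0.2 0.3] T [ 0.06 -0.01  0.04] w 94.0 
shift [-100.    45.7 -465.9] turn [-1.000e-02  4.853e+01  7.000e-02] target [ 0.5342 -0.1351  0.22  ]
```

```bash
python3 -m creep '[[-12,5,-58,0,7,0,0],[-24,10,-116,0,14,0,0],[-36,20,-174,0,21,0,0],[-48,30,-232,0,28,0,0],[-60,40,-290,0,35,0,0]]'; python3 go.py 0 -136 220
```

```text
time: 2.8
tool_pos: [0.4562, 0.0272, 0.2255]
ee_rot: [-1.571, -0.001, 0.065]
wrist_force: [1.3, 0.1, 0.7]
width: 0.094
t 2.8 fix [-104.4   10.8  225.5] F fix [1.3 0.4 0.7] T [-0.03  0.02  0.03] w 94.0 
shift [  67.3    5.5 -167.1] turn [-0.02 13.48  0.07] target [ 0.5342 -0.1351  0.22  ]
```

```bash
python3 -m creep '[[22,2,-56,0,4,0,0],[44,4,-112,0,8,0,0],[67,6,-167,0,13,0,0],[67,6,-167,0,13,0,0],[67,6,-167,0,13,0,0]]'; python3 go.py 0 -136 120
```

```text
time: 3.42
tool_pos: [0.5337, -0.1325, 0.2193]
ee_rot: [-1.57, 0.001, -0.157]
wrist_force: [-0.7, 0.7, 0.1]
width: 0.0938
t 3.42 fix [  -0.9 -133.4  219.3] F fix [-0.8  0.6  0.1] T [-0.01  0.1  -0.02] w 93.8 
shift [ 1.  99.3 -2.7] turn [-0.05  0.74 -0.04] target [ 0.5342 -0.1351  0.12  ]
```

```bash
python3 -m creep '[[1,50,-2,0,0.7,0,0],[1,90,-2.5,0,0.7,0,0],[1,120,-2.5,0,0.7,0,0],[1,120,-2.5,0,0.7,0,0]]'; python3 go.py 0 -136 41
python3 - <<'E'
from h import *
a=[]
for n,(x,y) in(("scene",(170,130)),("top",(190,130))):
    s=robot.snapshot(n); a.append(cv2.resize(s["color"][y:y+110,x:x+150],None,fx=2.6,fy=2.6,interpolation=cv2.INTER_CUBIC))
cv2.imwrite("pics/c2.png",np.hstack(a))
E
```

```text
time: 3.92
tool_pos: [0.5324, -0.1331, 0.0973]
ee_rot: [-1.569, 0.005, -0.167]
wrist_force: [0.2, -0.1, 0.3]
width: 0.0938
t 3.92 fix [  -2.2 -134.3   97.3] F fix [ 0.3 -0.1  0.3] T [-0.14  0.06  0.02] w 93.8 
shift [ 2.5 56.3 -1.8] turn [-0.08  0.17 -0.3 ] target [ 0.5342 -0.1351  0.041 ]
```

View pics/c2.png

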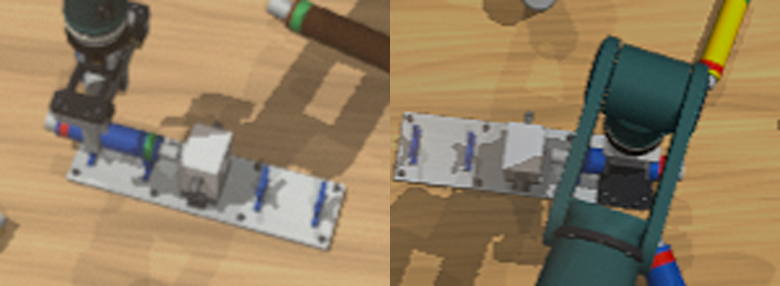

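The fingers straddle the gauge handle between the A rests. Left panel: near finger at (95,130), gauge from (45,120) to (185,150). I'll go down to grasp height.

```bash
python3 -m creep '[[2.4,30,-1.8,0,0.2,-0.3,0],[2.4,56,-1.8,0,0.2,-0.3,0],[2.4,56,-1.8,0,0.2,-0.3,0],[2.4,56,-1.8,0,0.2,-0.3,0]]'; python3 go.py 0 -136 41
```

```text
time: 4.53
tool_pos: [0.5382, -0.138, 0.0461]
ee_rot: [-1.571, -0.009, -0.173]
wrist_force: [0.2, -0.0, -0.4]
width: 0.0938
t 4.53 fix [   4.4 -138.1   46.1] F fix [ 0.2  0.  -0.4] T [-0.06  0.08  0.01] w 93.8 
shift [-4.5  5.   2.1] turn [ 0.04 -0.16  0.54] target [ 0.5342 -0.1351  0.041 ]
```

```bash
for i in 1 2; do python3 -m creep '[[0,0,0,0,0,0,0],[0,0,0,0,0,0,0]]'; python3 go.py 0 -136 41;done
```

```text
time: 4.78
tool_pos: [0.5374, -0.1379, 0.0448]
ee_rot: [-1.571, -0.008, -0.173]
wrist_force: [-0.5, -0.3, -0.0]
width: 0.0941
t 4.78 fix [   3.7 -138.2   44.8] F fix [-0.5 -0.4 -0. ] T [-0.05  0.07 -0.01] w 94.1 
shift [-3.7  3.8  2.2] turn [ 0.02 -0.18  0.43] target [ 0.5342 -0.1351  0.041 ]
time: 5.03
tool_pos: [0.5366, -0.1377, 0.0436]
ee_rot: [-1.571, -0.005, -0.173]
wrist_force: [-0.6, 0.5, -1.1]
width: 0.094
t 5.03 fix [   2.9 -138.1   43.6] F fix [-0.7  0.4 -1.1] T [-0.07  0.03 -0.01] w 94.0 
shift [-2.9  2.5  2.1] turn [-0.   -0.18  0.31] target [ 0.5342 -0.1351  0.041 ]
```

```bash
python3 -m creep '[[0,0,1,0,0,0,100],[0,0,2,0,0,0,100],[0,0,2,0,0,0,100],[0,0,2,0,0,0,100],[0,0,2,0,0,0,100]]'; python3 go.py 0 -136 41
```

```text
time: 5.65
tool_pos: [0.537, -0.1357, 0.0434]
ee_rot: [-1.571, -0.005, -0.173]
wrist_force: [-0.7, -0.0, 0.0]
width: 0.0574
t 5.65 fix [   2.8 -136.1   43.4] F fix [-0.7 -0.2  0. ] T [-0.07  0.08 -0.  ] w 57.4 
shift [-2.8  2.4  0.1] turn [-0.01 -0.18  0.3 ] target [ 0.5342 -0.1351  0.041 ]
```

```bash
python3 -m creep '[[-1.8,2.4,0,0,-0.2,0.3,100],[-1.8,2.4,0,0,-0.2,0.3,255],[-1.8,2.4,0,0,-0.2,0.3,255],[-1.8,2.4,0,0,-0.2,0.3,255],[-1.8,2.4,0,0,-0.2,0.3,255]]'; python3 go.py 0 -136 41
```

```text
time: 6.28
tool_pos: [0.5346, -0.1353, 0.041]
ee_rot: [-1.571, 0.001, -0.17]
wrist_force: [-2.6, -0.6, 1.6]
width: 0.0353
t 6.28 fix [   0.4 -136.1   41. ] F fix [-2.5 -1.1  1.6] T [-0.01  0.57  0.  ] w 35.3 
shift [-0.4 -0.   0.1] turn [-0.    0.02 -0.09] target [ 0.5342 -0.1351  0.041 ]
```

```bash
python3 -m creep '[[-0.5,0,0,0,0,0,255],[-0.5,0,0,0,0,0,255],[-0.5,0,0,0,0,0,255]]'; python3 go.py 0 -136 41
```

```text
time: 6.65
tool_pos: [0.5345, -0.1353, 0.041]
ee_rot: [-1.571, 0.0, -0.17]
wrist_force: [-1.9, 0.9, 0.4]
width: 0.0354
t 6.65 fix [   0.4 -136.1   41. ] F fix [-2.1  0.6  0.4] T [-0.04  0.42  0.07] w 35.4 
shift [-0.4 -0.   0.1] turn [-0.    0.02 -0.02] target [ 0.5342 -0.1351  0.041 ]
```

```bash
python3 -m creep '[[-0.5,0,3,0,0,0,255],[-0.5,0,7,0,0,0,255],[-0.5,0,11,0,0,0,255],[-0.5,0,15,0,0,0,255],[-0.5,0,15,0,0,0,255]]'; python3 go.py 0 -97 41
```

```text
time: 7.28
tool_pos: [0.5371, -0.1196, 0.041]
ee_rot: [-1.57, -0.001, -0.169]
wrist_force: [-0.1, -0.1, -2.1]
width: 0.0356
t 7.28 fix [   0.3 -120.1   41. ] F fix [-0.1 -0.1 -2.1] T [-0.08  0.   -0.01] w 35.6 
shift [-0.3  0.1 23.1] turn [-0.07  0.05  0.03] target [ 0.5408 -0.0967  0.041 ]
```

```bash
python3 -m creep '[[0,0,4,0,0,0,255],[0,0,8,0,0,0,255],[0,0,12,0,0,0,255],[0,0,16,0,0,0,255],[0,0,16,0,0,0,255]]'; python3 go.py 0 -97 41
```

```text
time: 7.9
tool_pos: [0.5397, -0.1039, 0.0411]
ee_rot: [-1.57, -0.0, -0.169]
wrist_force: [1.5, 1.2, -1.5]
width: 0.0355
t 7.9 fix [   0.2 -104.3   41.1] F fix [ 1.3  1.4 -1.5] T [-0.02 -0.19  0.01] w 35.5 
shift [-0.1  0.1  7.3] turn [-0.07  0.04  0.02] target [ 0.5408 -0.0967  0.041 ]
```

Moving freely. I'll go on until the shoulder contacts.

```bash
python3 -m creep '[[0,0,2,0,0,0,255],[0,0,4,0,0,0,255],[0,0,6,0,0,0,255],[0,0,6,0,0,0,255]]'; python3 go.py 0 -97 41;  python3 -m creep '[[0,0,1,0,0,0,255],[0,0,2,0,0,0,255],[0,0,2,0,0,0,255]]'; python3 go.py 0 -97 41
```

```text
time: 8.4
tool_pos: [0.5406, -0.0985, 0.0411]
ee_rot: [-1.57, -0.0, -0.17]
wrist_force: [0.9, -2.1, -1.3]
width: 0.0354
t 8.4 fix [  0.1 -98.8  41.1] F fix [ 1.2 -2.  -1.3] T [-0.19 -0.2  -0.02] w 35.4 
shift [-0.1  0.1  1.8] turn [-0.03  0.02  0.01] target [ 0.5408 -0.0967  0.041 ]
time: 8.78
tool_pos: [0.5406, -0.0984, 0.0411]
ee_rot: [-1.574, -0.0, -0.17]
wrist_force: [-0.4, -5.5, -1.7]
width: 0.0355
t 8.78 fix [  0.1 -98.7  41.1] F fix [ 0.6 -5.5 -1.7] T [-1.04 -0.    0.03] w 35.5 
shift [-0.1  0.1  1.7] turn [0.17 0.   0.01] target [ 0.5408 -0.0967  0.041 ]
```

```bash
python3 -m creep '[[0,0,2,0,0,0,255],[0,0,3,0,0,0,255],[0,0,3,0,0,0,255]]'; python3 go.py 0 -97 41
python3 - <<'E'
from h import *
o=[.5572,-.0011];yaw=-.170
a=[]
for n in("scene","top"):
    s=robot.snapshot(n); a.append(grid(rect(s,o,yaw,.060,ys=(-200,50)),ys=(-200,50)))
cv2.imwrite("pics/c3.png",np.vstack(a))
E
```

```text
time: 9.15
tool_pos: [0.5406, -0.0984, 0.0411]
ee_rot: [-1.579, -0.0, -0.171]
wrist_force: [-1.6, -11.4, -2.4]
width: 0.0353
t 9.15 fix [  0.1 -98.7  41.1] F fix [  0.4 -11.5  -2.4] T [-2.2  0.2  0.1] w 35.3 
shift [-0.1  0.1  1.7] turn [ 0.49 -0.04  0.  ] target [ 0.5408 -0.0967  0.041 ]
```

View pics/c3.png

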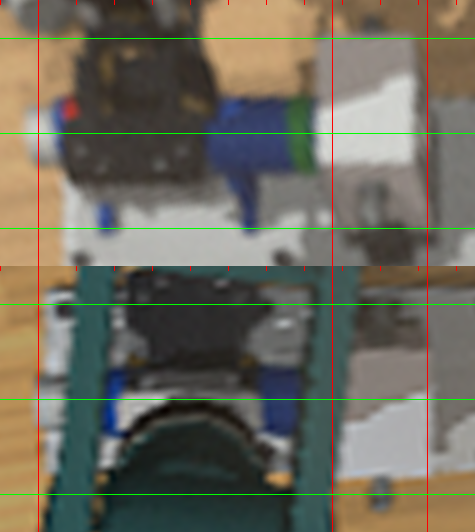

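Home: the shoulder is on the block. The green ring meets it at (315,133), travel was 37.4 mm and the stop is firm at 11.5 N. Drawing out now.

```bash
python3 -m creep '[[0,0,-5,0,0,0,255],[0,0,-12,0,0,0,255],[0,0,-20,0,0,0,255],[0,0,-28,0,0,0,255],[0,0,-36,0,0,0,255]]';python3 go.py 0 -136 41;  python3 -m creep '[[0,0,-3,0,0,0,255],[0,0,-4,0,0,0,255],[0,0,-4,0,0,0,255]]'; python3 go.py 0 -136 41
```

```text
time: 9.88
tool_pos: [0.5353, -0.1296, 0.0412]
ee_rot: [-1.57, -0.0, -0.17]
wrist_force: [1.9, 1.7, -1.0]
width: 0.0355
t 9.88 fix [   0.2 -130.4   41.2] F fix [ 1.6  2.  -1. ] T [ 0.19 -0.34 -0.04] w 35.5 
shift [-0.2  0.2 -5.6] turn [-0.03  0.02  0.02] target [ 0.5342 -0.1351  0.041 ]
time: 10.25
tool_pos: [0.5347, -0.1334, 0.0411]
ee_rot: [-1.571, -0.0, -0.17]
wrist_force: [2.5, 2.0, -1.9]
width: 0.0351
t 10.25 fix [   0.2 -134.2   41.1] F fix [ 2.1  2.4 -1.9] T [-0.01 -0.34 -0.02] w 35.1 
shift [-0.2  0.1 -1.8] turn [0.02 0.02 0.02] target [ 0.5342 -0.1351  0.041 ]
```

```bash
python3 -m creep '[[0,-10,-1,0,0,0,255],[0,-35,-1,0,0,0,255],[0,-65,-1,0,0,0,255],[0,-90,-1,0,0,0,255],[0,-90,-1,0,0,0,255]]'; python3 go.py 0 113 131
python3 - <<'E'
from h import *
o=[.5572,-.0011];yaw=-.170
s=robot.snapshot("scene")
cv2.imwrite("pics/c4.png",cv2.resize(s["color"][120:240,150:320],None,fx=4,fy=4,interpolation=cv2.INTER_CUBIC))
E
```

```text
time: 10.88
tool_pos: [0.5352, -0.1349, 0.1336]
ee_rot: [-1.572, -0.004, -0.17]
wrist_force: [-0.4, -0.4, -2.6]
width: 0.0354
t 10.88 fix [   1.  -135.6  133.6] F fix [-0.3 -0.5 -2.6] T [0.   0.12 0.01] w 35.4 
shift [ -0.9   2.2 248.6] turn [0.08 0.02 0.22] target [0.5763 0.1103 0.131 ]
```

View pics/c4.png

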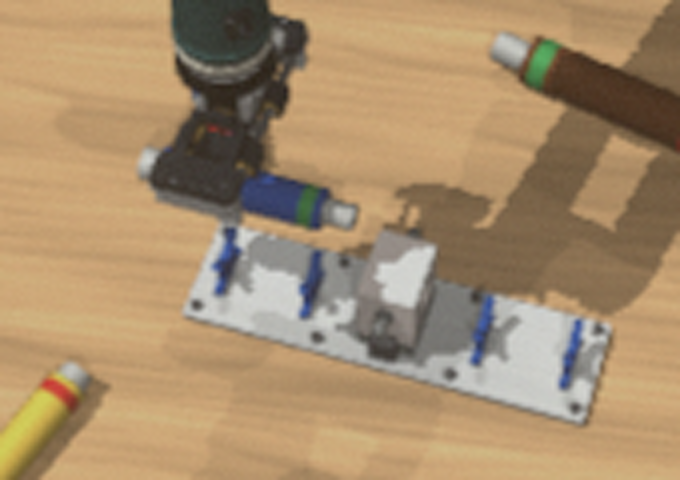

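```bash
python3 -m creep '[[0,-5,30,0,0,0,255],[0,-5,80,0,0,0,255],[0,-5,130,0,0,0,255],[0,-5,180,0,0,0,255],[0,-5,220,0,0,0,255]]'; python3 go.py 0 115 131;python3 -m creep '[[0,0,15,0,0,0,255],[0,0,29,0,0,0,255],[0,0,29,0,0,0,255],[0,0,29,0,0,0,255],[0,0,29,0,0,0,255]]'; python3 go.py 0.2 115 60
```

```text
time: 11.55
tool_pos: [0.57, 0.0843, 0.1335]
ee_rot: [-1.572, 0.005, -0.169]
wrist_force: [0.8, -0.7, -2.8]
width: 0.0354
t 11.55 fix [ -1.8  86.3 133.5] F fix [ 0.9 -0.6 -2.8] T [-0.11  0.07  0.05] w 35.4 
shift [ 1.8  2.4 28.7] turn [ 0.07  0.07 -0.27] target [0.5767 0.1122 0.131 ]
time: 12.18
tool_pos: [0.5765, 0.1101, 0.1362]
ee_rot: [-1.571, -0.0, -0.171]
wrist_force: [0.2, -0.3, -3.0]
width: 0.0353
t 12.18 fix [  0.2 112.9 136.2] F fix [ 0.2 -0.2 -3. ] T [-0.1   0.14 -0.02] w 35.3 
shift [ 0.  76.2  2.2] turn [ 0.01 -0.06  0.01] target [0.5769 0.1122 0.06  ]
```

```bash
python3 -m creep '[[0,25,1,0,0,0,255],[0,50,2,0,0,0,255],[0,72,2,0,0,0,255],[0,74,2,0,0,0,255],[0,74,2,0,0,0,255]]'; python3 go.py 0.2 115 41.1; python3 -m creep '[[0,0,0,0,0,0,255],[0,0,0,0,0,0,255],[0,0,0,0,0,0,255]]'; python3 go.py 0.2 115 41.1
python3 - <<'E'
from h import *
a=[]
for n,(x,y) in(("scene",(200,130)),("top",(160,130))):
    s=robot.snapshot(n); a.append(cv2.resize(s["color"][y:y+110,x:x+150],None,fx=2.6,fy=2.6,interpolation=cv2.INTER_CUBIC))
cv2.imwrite("pics/c5.png",np.hstack(a))
E
```

```text
time: 12.8
tool_pos: [0.5773, 0.1128, 0.0629]
ee_rot: [-1.57, -0.001, -0.17]
wrist_force: [0.5, 0.0, -2.7]
width: 0.0353
t 12.8 fix [  0.5 115.7  62.9] F fix [ 0.4  0.1 -2.7] T [-0.06  0.06 -0.01] w 35.3 
shift [-0.3 21.8 -0.7] turn [-0.02 -0.01  0.07] target [0.5769 0.1122 0.0411]
time: 13.18
tool_pos: [0.5771, 0.1132, 0.0627]
ee_rot: [-1.57, -0.001, -0.17]
wrist_force: [0.5, 0.3, -2.6]
width: 0.0352
t 13.18 fix [  0.3 116.   62.7] F fix [ 0.5  0.4 -2.6] T [-0.06  0.02 -0.01] w 35.2 
shift [-0.1 21.6 -1. ] turn [-0.02  0.02  0.06] target [0.5769 0.1122 0.0411]
```

View pics/c5.png

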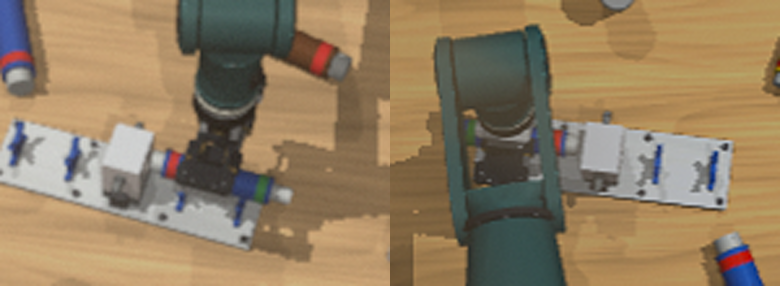

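The gauge is above the B rests, with the red end (172,163) toward the block and the green end (262,187) outward. Lowering.

```bash
python3 -m creep '[[0,8,0,0,0,0,255],[0,14,0,0,0,0,255],[0,18,0,0,0,0,255],[0,20,0,0,0,0,255],[0,20,0,0,0,0,255]]'; python3 go.py 0.2 115 41.1; python3 -m creep '[[0,0.5,0,0,0,0,255],[0,1,0,0,0,0,255],[0,1,0,0,0,0,255]]'; python3 go.py 0.2 115 41.1
```

```text
time: 13.9
tool_pos: [0.5767, 0.1132, 0.042]
ee_rot: [-1.571, 0.0, -0.17]
wrist_force: [-0.0, -0.2, -2.8]
width: 0.0356
t 13.9 fix [-1.000e-01  1.159e+02  4.200e+01] F fix [ 0.  -0.2 -2.8] T [-0.05  0.11  0.02] w 35.6 
shift [ 0.3  0.9 -0.9] turn [-0.    0.02 -0.01] target [0.5769 0.1122 0.0411]
time: 14.28
tool_pos: [0.5768, 0.1132, 0.0419]
ee_rot: [-1.571, -0.0, -0.17]
wrist_force: [-2.8, -0.5, 2.5]
width: 0.0353
t 14.28 fix [  0.  115.9  41.9] F fix [-2.7 -1.   2.5] T [-0.13  0.54  0.06] w 35.3 
shift [ 0.2  0.8 -0.9] turn [-0.01  0.02  0.03] target [0.5769 0.1122 0.0411]
```

```bash
python3 -m creep '[[-0.4,0,0,0,0,0,255],[-0.4,0,0,0,0,0,134],[-0.4,0,0,0,0,0,134],[-0.4,0,0,0,0,0,134]]'; python3 go.py -0.3 115 41.1; python3 -m creep '[[0,0,0,0,0,0,255],[0,0,0,0,0,0,255],[0,0,0,0,0,0,255],[0,0,0,0,0,0,255]]'; python3 go.py 0.2 115 41.1
```

```text
time: 14.78
tool_pos: [0.5767, 0.1133, 0.041]
ee_rot: [-1.571, -0.001, -0.17]
wrist_force: [-0.2, -0.2, 0.7]
width: 0.0441
t 14.78 fix [ -0.2 116.   41. ] F fix [-0.1 -0.2  0.7] T [-0.09  0.05  0.06] w 44.1 
shift [-0.1 -0.1 -1. ] turn [-0.01  0.02  0.03] target [0.5764 0.1123 0.0411]
time: 15.28
tool_pos: [0.5759, 0.1133, 0.0409]
ee_rot: [-1.571, 0.001, -0.17]
wrist_force: [-3.4, 0.1, 0.7]
width: 0.0353
t 15.28 fix [ -1.  115.9  40.9] F fix [-3.3 -0.5  0.7] T [-0.01  0.56  0.04] w 35.3 
shift [ 1.2 -0.2 -0.9] turn [-0.    0.02 -0.07] target [0.5769 0.1122 0.0411]
```

```bash
python3 -m creep '[[-0.8,0,0,0,0,0,255],[-0.8,0,0,0,0,0,134],[-0.8,0,0,0,0,0,134],[-0.8,0,0,0,0,0,134]]'; python3 go.py -1 115 41.1; python3 -m creep '[[0,0,0,0,0,0,255],[0,0,0,0,0,0,255],[0,0,0,0,0,0,255],[0,0,0,0,0,0,255]]'; python3 go.py 0.2 115 41.1
```

```text
time: 15.78
tool_pos: [0.5759, 0.1133, 0.0412]
ee_rot: [-1.571, -0.001, -0.17]
wrist_force: [1.3, -0.0, -0.3]
width: 0.0445
t 15.78 fix [ -0.9 115.9  41.2] F fix [ 1.2  0.2 -0.3] T [-0.05  0.09 -0.01] w 44.5 
shift [-0.1  0.1 -0.9] turn [-0.01  0.01  0.04] target [0.5757 0.1124 0.0411]
time: 16.27
tool_pos: [0.5759, 0.1133, 0.0412]
ee_rot: [-1.571, -0.001, -0.17]
wrist_force: [0.6, 0.7, -0.5]
width: 0.0352
t 16.27 fix [ -1.  115.9  41.2] F fix [ 0.5  0.8 -0.5] T [-0.16 -0.11  0.02] w 35.2 
shift [ 1.2  0.1 -0.9] turn [-0.01  0.02  0.04] target [0.5769 0.1122 0.0411]
```

```bash
python3 -m creep '[[0,0,-2,0,0,0,255],[0,0,-4,0,0,0,255],[0,0,-6,0,0,0,255],[0,0,-6,0,0,0,255]]'; python3 go.py -1 107.3 41.1;  python3 -m creep '[[0,0,-1,0,0,0,255],[0,0,-2,0,0,0,255],[0,0,-3,0,0,0,255],[0,0,-3,0,0,0,255]]'; python3 go.py -1 107.3 41.1
```

```text
time: 16.77
tool_pos: [0.5748, 0.1072, 0.0412]
ee_rot: [-1.571, -0.001, -0.17]
wrist_force: [2.3, 1.0, 0.5]
width: 0.0355
t 16.77 fix [ -0.9 109.7  41.2] F fix [2.1 1.3 0.5] T [ 0.04 -0.34  0.04] w 35.5 
shift [-0.1  0.1 -2.4] turn [-0.    0.01  0.04] target [0.5744 0.1048 0.0411]
time: 17.27
tool_pos: [0.5743, 0.1048, 0.0412]
ee_rot: [-1.57, -0.001, -0.17]
wrist_force: [3.6, 2.7, 0.7]
width: 0.0353
t 17.27 fix [ -1.  107.2  41.2] F fix [3.1 3.2 0.7] T [ 0.35 -0.53  0.02] w 35.3 
shift [0.  0.1 0.1] turn [-0.05  0.02  0.03] target [0.5744 0.1048 0.0411]
```

```bash
python3 -m creep '[[0.6,0,-1,0,0,0,255],[0.6,0,-2,0,0,0,255],[0.6,0,-3,0,0,0,255],[0.6,0,-3,0,0,0,255]]'; python3 go.py -1 107.3 41.1
```

```text
time: 17.77
tool_pos: [0.5744, 0.1048, 0.0412]
ee_rot: [-1.564, 0.0, -0.169]
wrist_force: [2.3, 9.3, -0.7]
width: 0.0354
t 17.77 fix [ -1.  107.2  41.2] F fix [ 0.6  9.6 -0.7] T [ 1.6  -0.57 -0.07] w 35.4 
shift [-0.   0.1  0.1] turn [-0.36  0.06 -0.01] target [0.5744 0.1048 0.0411]
```

```bash
python3 -m creep '[[0,0,-1,-0.2,0,0,255],[0,0,-2,-0.4,0,0,255],[0,0,-3,-0.6,0,0,255],[0,0,-3,-0.6,0,0,255],[0,0,-3,-0.6,0,0,255]]'; python3 go.py -1 107.3 41.1
```

```text
time: 18.4
tool_pos: [0.5743, 0.1046, 0.0413]
ee_rot: [-1.57, -0.0, -0.168]
wrist_force: [4.4, 16.0, -1.5]
width: 0.0352
t 18.4 fix [ -1.1 107.   41.3] F fix [ 1.7 16.5 -1.5] T [ 2.68 -0.79 -0.03] w 35.2 
shift [0.1 0.2 0.3] turn [-0.05  0.11  0.02] target [0.5744 0.1048 0.0411]
```

```bash
python3 -m creep '[[0,0,-1,-0.1,0,0,255],[0,0,-2,-0.3,0,0,255],[0,0,-2.5,-0.4,0,0,255],[0,0,-2.5,-0.4,0,0,255],[0,0,-2.5,-0.4,0,0,255]]'; python3 go.py -1 107.3 41.1;  python3 - <<'E'
from h import *
o=[.5572,-.0011];yaw=-.165
a=[]
for n in("scene","top"):
    s=robot.snapshot(n); a.append(grid(rect(s,o,yaw,.060,ys=(-50,220)),ys=(-50,220)))
cv2.imwrite("pics/c6.png",np.vstack(a))
E
```

```text
time: 19.02
tool_pos: [0.5742, 0.1044, 0.0414]
ee_rot: [-1.572, -0.001, -0.167]
wrist_force: [5.4, 20.2, -2.9]
width: 0.0355
t 19.02 fix [ -1.1 106.9  41.4] F fix [ 1.9 20.8 -2.9] T [ 3.6  -0.95 -0.05] w 35.5 
shift [0.1 0.3 0.4] turn [0.1  0.15 0.04] target [0.5744 0.1048 0.0411]
```

View pics/c6.png

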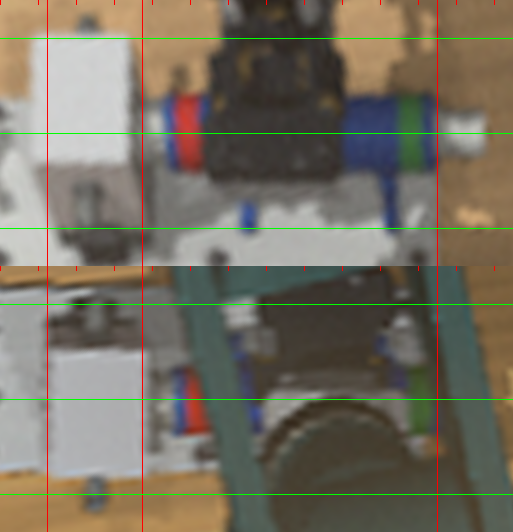

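Firm square press: 20.8 N axial, tilt under 0.2°, and the no-go end stayed at the mouth. In the top half of the picture the red ring is at (188,133) with the steel stub between it and the block. Relieving the force, then releasing.

```bash
python3 -m creep '[[-0.3,0,2,0.3,0,0,255],[-0.3,0,4,0.6,0,0,255],[-0.3,0,6,0.9,0,0,255],[-0.3,0,7,1,0,0,255],[-0.3,0,7,1,0,0,255]]'; python3 go.py -1 107.3 41.1
```

```text
time: 19.75
tool_pos: [0.5743, 0.1048, 0.0413]
ee_rot: [-1.568, -0.0, -0.169]
wrist_force: [3.1, 6.1, 0.1]
width: 0.0355
t 19.75 fix [ -1.1 107.3  41.3] F fix [2.  6.6 0.1] T [ 1.   -0.47  0.02] w 35.5 
shift [0.1 0.2 0. ] turn [-0.19  0.07  0.01] target [0.5744 0.1048 0.0411]
```

```bash
python3 -m creep '[[0.3,0,1,0,0,0,255],[0.3,0,2,0,0,0,255],[0.3,0,2,0,0,0,255]]'; python3 go.py -1 107.3 41.1
```

```text
time: 20.12
tool_pos: [0.5744, 0.1048, 0.0412]
ee_rot: [-1.571, 0.001, -0.17]
wrist_force: [0.4, 2.5, 2.2]
width: 0.0354
t 20.12 fix [ -1.  107.2  41.2] F fix [0.  2.5 2.2] T [0.38 0.02 0.04] w 35.4 
shift [-0.   0.1  0.1] turn [ 0.02  0.02 -0.04] target [0.5744 0.1048 0.0411]
```

Nearly unloaded. Opening in place.

```bash
python3 -m creep '[[0,0,0,0,0,0,150],[0,0,0,0,0,0,100],[0,0,0,0,0,0,0],[0,0,0,0,0,0,0],[0,0,0,0,0,0,0]]'; python3 go.py -1 107.3 41.1;python3 -m creep '[[0,0,0,0,0,0,0],[0,0,0,0,0,0,0]]'; python3 go.py -1 107.3 41.1
```

```text
time: 20.75
tool_pos: [0.5747, 0.1048, 0.0409]
ee_rot: [-1.571, 0.0, -0.17]
wrist_force: [0.9, -0.3, 0.4]
width: 0.075
t 20.75 fix [ -0.7 107.3  40.9] F fix [ 1.  -0.1  0.4] T [-0.1   0.1  -0.06] w 75.0 
shift [-0.3 -0.2  0. ] turn [ 0.01  0.01 -0.01] target [0.5744 0.1048 0.0411]
time: 21.0
tool_pos: [0.5748, 0.1049, 0.041]
ee_rot: [-1.571, -0.0, -0.17]
wrist_force: [1.0, 0.5, 0.2]
width: 0.093
t 21.0 fix [ -0.6 107.4  41. ] F fix [0.9 0.7 0.2] T [-0.05  0.08 -0.06] w 93.0 
shift [-0.4 -0.1 -0.1] turn [-0.    0.02  0.  ] target [0.5744 0.1048 0.0411]
```

```bash
python3 -m creep '[[0,-20,0,0,0,0,0],[0,-60,0,0,0,0,0],[0,-110,0,0,0,0,0],[0,-160,0,0,0,0,0],[0,-200,0,0,0,0,0]]'; python3 -m creep '[[-50,0,20,0,0,0,0],[-100,0,40,0,0,0,0],[-150,0,60,0,0,0,0],[-200,0,80,0,0,0,0],[-200,0,80,0,0,0,0]]'
python3 - <<'E'
from h import *
o=[.5572,-.0011];yaw=-.165
a=[]
for n in("scene","top"):
    s=robot.snapshot(n); a.append(grid(rect(s,o,yaw,.060,ys=(-50,220)),ys=(-50,220)))
    cv2.imwrite(f"pics/{n}9.png",s["color"])
    for t in("gauge","nogo_tip","go_tip","meter","slide_box","beaker"):
        print(t,[( [round(float(v),4) for v in d["point"]],round(d["p"],2)) for d in robot.landmark_of(t,n)])
cv2.imwrite("pics/c7.png",np.vstack(a))
E
```

```text
time: 21.62
tool_pos: [0.575, 0.1049, 0.2437]
ee_rot: [-1.57, -0.002, -0.17]
wrist_force: [0.3, -0.0, -0.1]
width: 0.0944
time: 22.25
tool_pos: [0.3889, 0.219, 0.2419]
ee_rot: [-1.569, -0.001, -0.165]
wrist_force: [0.4, -0.5, -1.3]
width: 0.0937
gauge [([0.3245, -0.2021, 0.0222], 0.9), ([0.7322, -0.2958, 0.0196], 0.84), ([0.5731, 0.1073, 0.0594], 0.6)]
nogo_tip [([0.3422, 0.2805, 0.0239], 0.77), ([0.6528, -0.2623, 0.0186], 0.75), ([0.5635, 0.022, 0.0619], 0.65)]
go_tip [([0.5915, 0.2005, 0.0592], 0.86), ([0.2543, 0.0582, 0.0224], 0.71), ([0.8168, -0.3407, 0.0194], 0.66), ([0.2082, -0.2423, 0.0226], 0.57), ([0.5551, -0.0016, -0.0035], 0.3)]
meter [([0.5769, -0.4606, -0.0009], 0.61), ([0.5905, 0.2013, 0.062], 0.3)]
slide_box [([0.5987, 0.4006, 0.0014], 0.84), ([0.5565, -0.0024, 0.0003], 0.57)]
beaker [([0.8105, -0.0308, -0.0015], 0.63)]
gauge [([0.3304, -0.1999, 0.0252], 0.93), ([0.5724, 0.1077, 0.0602], 0.77), ([0.7264, -0.2966, 0.0168], 0.73), ([0.303, 0.1699, 0.0236], 0.56)]
nogo_tip [([0.3475, 0.2808, 0.0241], 0.86), ([0.4363, -0.1703, 0.0226], 0.84), ([0.5629, 0.025, 0.0608], 0.6), ([0.6535, -0.2622, 0.0233], 0.55)]
go_tip [([0.5921, 0.1999, 0.0595], 0.96), ([0.2574, 0.0512, 0.0269], 0.74), ([0.206, -0.2412, 0.0231], 0.59)]
meter [([0.5723, 0.1085, 0.058], 0.69)]
slide_box [([0.6015, 0.4023, -0.0003], 0.6)]
beaker [([0.8083, -0.0331, 0.0043], 0.58)]
```

View pics/c7.png

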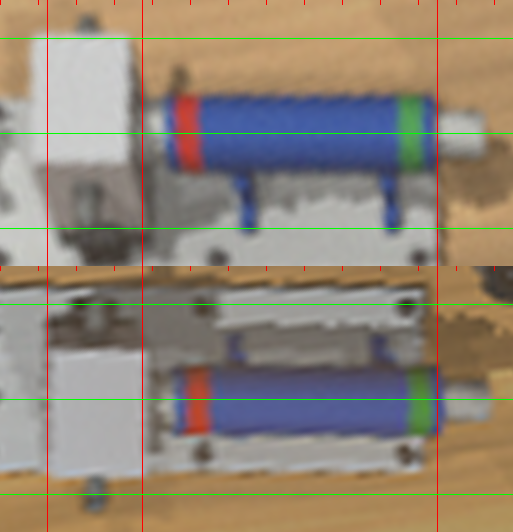

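View pics/scene9.png

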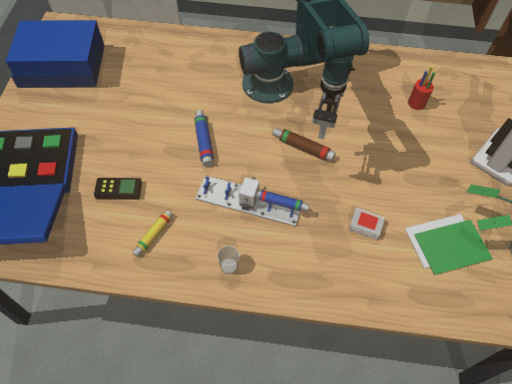

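The scene shows the gauge lying in the B rests (260–310, 190–207 px), red end at the block. The bystanders are where they were and the arm is clear. Handing in.

```bash
python3 -m creep '[[0,0,0,0,0,0,0],[0,0,0,0,0,0,0],[0,0,0,0,0,0,0],[0,0,0,0,0,0,0]]'; python3 -c "
from bench import robot
print(robot.close_job())"
```

```text
time: 23.45
tool_pos: [0.3911, 0.2175, 0.241]
ee_rot: [-1.571, -0.0, -0.17]
wrist_force: [0.0, -0.4, -0.6]
width: 0.0941
the job is handed in; nothing more can be done
None
```

The gauge check is finished and handed in at about 23.5 s of the 66 s allowed; no verdict was reported.

- **Go end:** I gripped the gauge in the A rests and slid it 37.4 mm until the shoulder stopped against the block at about 11.5 N. I then drew it out about 35.5 mm, lifted it over the block and laid it in the B rests with the red end facing the bore.
- **No-go end:** I pressed it against mouth B up to 20.8 N, with the tool within about 0.2° of square, and it did not go in. I then took the force off, opened the gripper and moved the arm clear.
- **Last checks:** Both cameras show the gauge lying free and coaxial in the B rests with its no-go tip at the mouth. Their estimates of the tip are (0.563, 0.022–0.025, 0.061) m.
- **Bystanders:** The slide box and beaker were found where they started, within the networks' error. The top camera's only report for the meter was a false one on the gauge, but the scene camera found the meter in place.
- **Disagreement:** The rests pulled the grip sideways to slightly different positions on the two sides, so the fixture's yaw is about 0.3° from my image estimate. I corrected for this by moving the gripper until the sideways force was near zero before pressing.

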